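# Call the budgie in to roost

## Task

Call the budgie in to roost, using only light touches of the fingertips: tap the plunger on top of the brass bell down so that it rings, then lightly tap the red cap on the end of its perch, and then push the night light's black toggle all the way over to the side with the green dot. Keep to that order, do not lift or shove anything, and leave the blue-capped perch, the treat bowl and the canister alone.

Things in the scene. Friction and masses are not known exactly. Their poses are not given: they have to be found in the camera images.
- bell: loose brass counter bell, 84 mm across at the foot, 66 mm high, about 0.4 kg, standing on the table; origin: centre of its underside, z up (its yaw means nothing)
- bell_top (a point): centre of the top of the bell's steel plunger (a disc 24 mm across, 66 mm above the table when up); moves down with it
- bell_plunger (a joint): how far the plunger is down: 0 up, 0.010 m fully down; springs back by itself; it starts to move at 0.5 N, needs about 2.5 N for 4 mm and 5 N to be fully down; the bell rings from 4 mm
- red_bracket: the red-capped perch: fixed steel bracket (foot plate 90 x 60 x 5 mm screwed to the table, upright strip 30 mm wide and 110 mm high near the foot's +x end) carrying a round wooden perch, 14 mm thick, that sticks out level towards the body's own -x at 95 mm height and ends in a red plastic cap (28 mm across, 26 mm long). Origin: centre of the underside of the foot; z up.
- red_cap: the red cap on its sprung perch; the origin lies on the perch's hinge at the upright strip (bracket +30 mm in x, 95 mm above the table), the cap's centre 105 mm from it along the bracket's -x, 95 mm above the table
- red_cap_top (a point): top of the red cap, 14 mm above its centre, 109 mm above the table at rest; the spot to tap from above. The cap dips with the perch and springs back: about 0.5 N starts it, each further 10 mm takes about 4.5 N; a dip of more than 19 mm is rough
- blue_bracket: the blue-capped perch: fixed steel bracket (foot plate 90 x 60 x 5 mm screwed to the table, upright strip 30 mm wide and 110 mm high near the foot's +x end) carrying a round wooden perch, 14 mm thick, that sticks out level towards the body's own -x at 95 mm height and ends in a blue plastic cap (28 mm across, 26 mm long). Origin: centre of the underside of the foot; z up. A bystander, not to be touched
- night_light: fixed night light, white plastic box 110 (x) x 120 (y) x 30 mm, stuck to the table, with a cream dome 52 mm across rising to 62 mm at body (0, +32) mm and a black bat toggle at body (0, -32) mm; the green dot (16 mm) lies on the box top at body (+43, -32) mm, so body +x points to the on side. Origin: centre of its underside, z up
- toggle_pivot (a point): pivot of the toggle, on the box top, 30 mm above the table; it turns about the body's y axis
- toggle_tip (a point): centre of the rounded end of the toggle, a stick 12 mm thick; 45 mm from the pivot along the stick
- toggle (a joint): toggle angle: 0 = off (leaning 0.5 rad towards body -x), 0.5 = upright, 1.0 = fully on (leaning 0.5 rad towards body +x, the green dot); stays where it is left; takes about 2 to 3 N half-way up the stick
- treat_bowl: loose blue ceramic bowl, 96 mm across the rim, 38 mm high, empty; origin: centre of underside. A bystander
- canister: loose closed yellow plastic canister with an orange twist cap, 66 mm across, 95 mm high; origin: centre of underside. A bystander
Things that resemble listed ones, but are neither listed nor needed, are in the scene too. What is shaped like the red_bracket but purple is not meant.

How it is judged:
By the outcome, as a careful person would: the job done as asked, in the order asked, and still so for the second after the job is handed in, with the robot touching nothing.
It also fails if it takes over 58 s, if anything falls off the work surface, if the arm or the gripper's body presses on something with over 40 N, if the wrist force passes 120 N, or if a joint passes its speed limit or range.

## Robot

A 6-joint arm with a two-finger parallel gripper is mounted at the origin on the work surface. World frame = base frame: x ahead of the robot, y to its left, z up, the work surface at z = 0. Lengths are in mm, angles in rad, forces in N, time in s.
With the tool pointing down it reaches from about 325 to 900 mm from the base axis. Payload 3.5 kg.
Tool frame: the origin (TCP) lies on the centre line of the jaws, within the pads' length; the fingertips stand 8 mm ahead of it and the grasp point (between the pads) lies 11 mm behind it (bot.finger_overhang is the z of the fingertips in the tool frame, in mm); z points along the fingers, y is the direction in which the jaws open and shut (so a half turn about z gives the same grasp; the last joint's range is limited). The gripper opens to 85 mm and grips with 20 to 120 N. Pads are 22 mm wide; open, the fingers measure 114 mm over their backs; the gripper's body (76 mm by 85 mm) begins 54 mm behind the grasp point. The pads swing forward as they close: fully open they stand 13 mm farther back than shut.
Start: joints at [-1.255, 0.276, -0.026, 1.268, 0, 1.467], TCP at [254.153, -570.989, 239.313] pointing down, gripper open.
Joint ranges: [-3.12, 3.12], [-0.85, 1.88], [-1.08, 1.24], [-1.95, 2.15], [-1.57, 1.53], [-3.14, 3.14]. Speed limits (rad/s): [2.57, 2.57, 3.14, 3.14, 3.14, 3.14].

## Interface

Orientations are given as a unit quaternion [w, x, y, z].
In Python, from cell import status, viewer, bot gives the robot as it stands.
- The arm moves only by the shell command python3 -m inch 'ROWS'. ROWS is JSON, a list that holds one entry, the list of rows, each a list of 5 numbers: the finger opening in m, from 0 to 0.0854, then the shift along the tool's x, y, z in m, then the turn about the tool's z in degrees. In form: [[[grip, tx, ty, tz, yaw], ...]]. A call has 1 to 8 rows; each row is the pose to reach, as a shift and turn from the pose measured when the call began, along the tool's axes at that moment; what a row does not reach only later rows make up. A row lasts 1/12 s, in which the tool goes at most 41.7 mm and 7.16 degrees, less where a joint would pass 70% of its speed; a pose out of reach is approached as far as the arm can. A call with a gripper value outside its range is refused whole. The fingers move at their own pace and stop on an object; the grip force is fixed at half the most. Time passes only in rows, so rows that repeat a pose let the fingers close. It gives the time, the measured TCP pose, the force and the opening at its end, in the units of the state.
- status.observe(): the state, without advancing time (a new reading comes with each control period).
- viewer.snapshot(name): name is "scene" or "side" or "wrist"; returns a dict with "image" (384x512x3 uint8, red, green, blue), "fov_y" (degrees; the focal length in pixels is half the picture's height over the tangent of half this angle, whatever the lens; pixels are square), "cx", "cy" (the principal point, pixels), "eye" and "rotation" of the camera in the world. Camera axes: x right, y up, looking along -z (the intrinsics and any distortion apply to the point x, -y, -z); pixel columns grow to the right and rows downward; lengths in mm; the calibration is good to about 2 mm. The wrist camera is an equidistant fisheye: a pixel r from the principal point sees the ray r / f radians off the axis. A picture is of the moment at which its call begins. There is no depth.
- bot.hand_in(): hands the job in, once; it reports no verdict.
The state is a dict: "clock": time; "joint_pos": joint angles; "joint_vel": joint speeds; "joint_efforts": joint torques, N m; "eef_pos": TCP position; "eef_rot": TCP orientation; "wrist_force": force on the tool from outside, world axes, zero at the start; "moment": the same for the moment, N m; "opening": opening from 0.0 (shut) to 1.0 (fully open).
Only numpy, scipy, OpenCV 4.12 (cv2) and the standard library are available. Lean on these libraries where they do the work, as an engineer would, in place of code of your own. Each camera call takes 0.05 s, during which the arm holds its last target.

## Working session

There is one attempt and no reset: what is moved stays moved. The work goes in short steps, Python scripts to look and compute and a shell command to move; the robot and the scene stay as the last step left them, time stands still between calls to the robot, and variables do not carry over. Pictures are saved under pics/ and viewed, and the job is handed in when it is done.

```bash
ls; mkdir -p pics
cat > h.py <<'E'
import numpy as np, cv2
from cell import status, viewer, bot
def snap(n,f):
    s=viewer.snapshot(n); cv2.imwrite('pics/'+f,cv2.cvtColor(np.asarray(s['image']),cv2.COLOR_RGB2BGR))
    import pickle; pickle.dump(s,open('pics/'+f+'.pkl','wb')); return s
E
python3 - <<'E'
from h import *
for n in ('scene','side','wrist'):
    s=snap(n,n+'0.png'); print(n,{k:v for k,v in s.items() if k!='image'})
print(status.observe(), bot.finger_overhang)
E
```

```text
pics
scene {'fov_y': 57.97932577247289, 'cx': 255.74524308562823, 'cy': 186.78934684456607, 'eye': array([880.93345656, 380.0326234 , 851.23386865]), 'rotation': array([0.35650091, 0.10105815, 0.25371431, 0.89348945])}
side {'fov_y': 55.126762221881314, 'cx': 256.08499742813945, 'cy': 189.40164091996715, 'eye': array([428.7993421 , 866.55127462, 814.30639156]), 'rotation': array([-0.08751847, -0.03323658,  0.41695358,  0.90409378])}
wrist {'fov_y': 65.70646984690485, 'cx': 252.50772075952557, 'cy': 191.3067960919605, 'eye': array([ 318.58408303, -541.73417689,  372.44265122]), 'rotation': array([ 0.83007406, -0.11818744,  0.07795309, -0.53938122])}
{'clock': 0.15, 'joint_pos': array([-1.25539820e+00,  2.77006821e-01, -2.75510882e-02,  1.26800280e+00,
       -2.31330159e-07,  1.46742119e+00]), 'joint_vel': array([ 0.00030742, -0.00038836,  0.00225891, -0.00152945,  0.00053039,
       -0.00158844]), 'joint_efforts': array([ 1.81911391e-04, -4.46056938e+01,  2.95639354e+01,  1.05488801e-02,
       -7.62562877e-05, -1.87197713e-05]), 'eef_pos': array([ 253.97073282, -570.42563533,  238.39337895]), 'eef_rot': array([-8.77228193e-04,  9.78158212e-01,  2.07859888e-01, -9.34625430e-05]), 'wrist_force': array([-0.03993152,  0.4484536 , -0.16247863]), 'moment': array([0.00330444, 0.04418239, 0.00773121]), 'opening': 0.9988529961893989} 8.0
```

View pics/scene0.png

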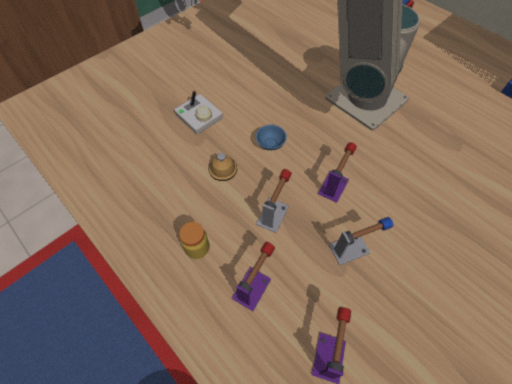

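View pics/side0.png

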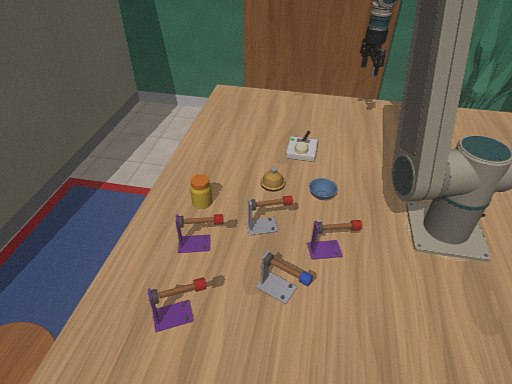

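View pics/wrist0.png

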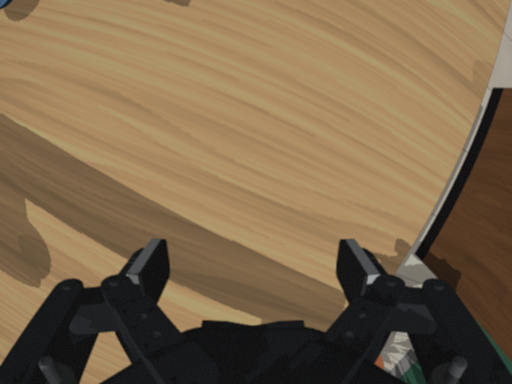

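The three overview pictures show the steel red-capped perch (cap near scene (286,175), side (288,201)), the bell (223,165)/(273,178) and the night light (198,112)/(302,148). I'll enlarge these.

Run:
```python
import cv2
a=cv2.imread('pics/scene0.png');b=cv2.imread('pics/side0.png')
def crop(im,x0,y0,w,h,k,f): 
    c=cv2.resize(im[y0:y0+h,x0:x0+w],None,fx=k,fy=k,interpolation=cv2.INTER_CUBIC)
    for i in range(0,w,10):
        cv2.putText(c,str(x0+i),(i*k,8),0,0.3,(255,255,255),1); cv2.line(c,(i*k,10),(i*k,16),(255,255,255),1)
    for j in range(0,h,10):
        cv2.putText(c,str(y0+j),(0,j*k+3),0,0.3,(255,255,255),1)
    cv2.imwrite('pics/'+f,c)
crop(a,165,85,130,100,6,'c1.png'); crop(a,200,140,130,100,6,'c2.png'); crop(b,230,125,130,100,6,'c3.png'); crop(b,230,180,100,70,7,'c4.png')
```

```text
(no output)
```

View pics/c1.png

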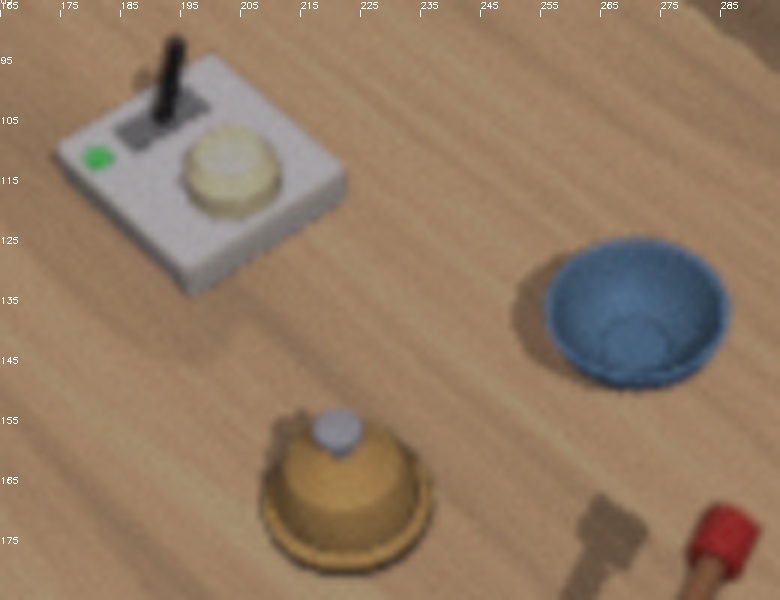

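View pics/c2.png

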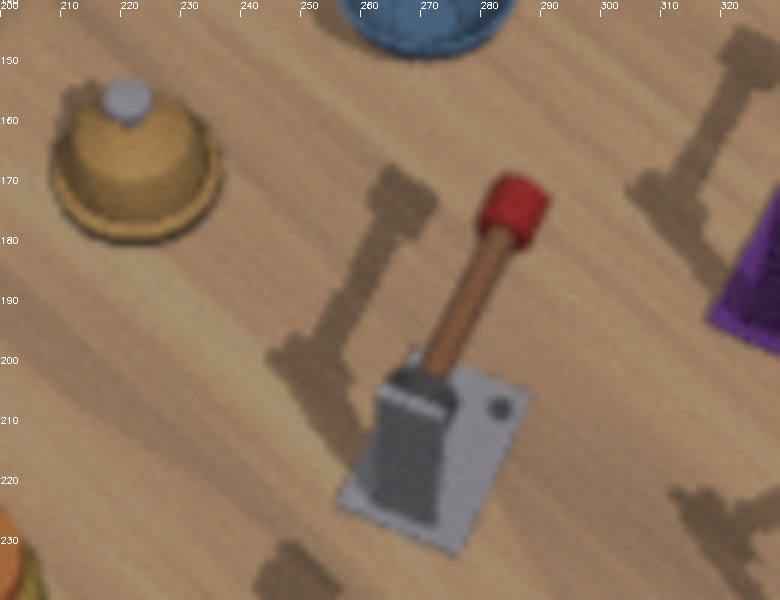

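View pics/c3.png

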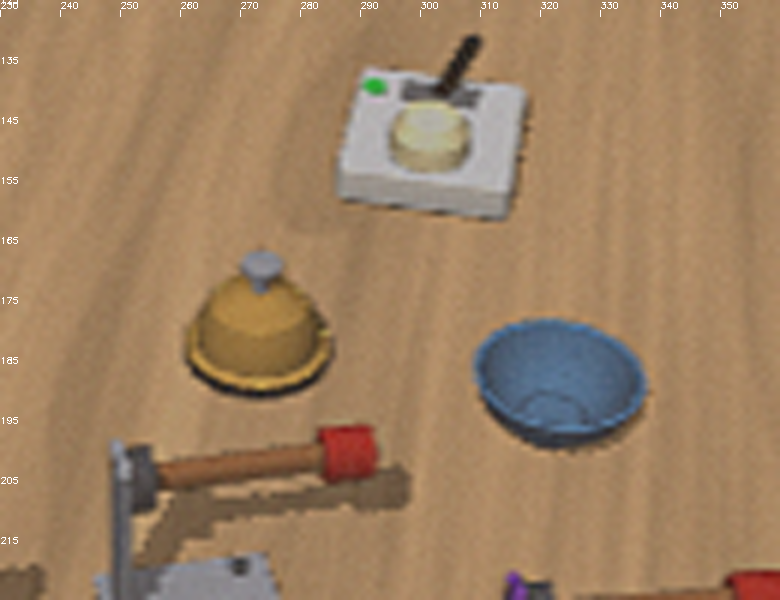

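View pics/c4.png

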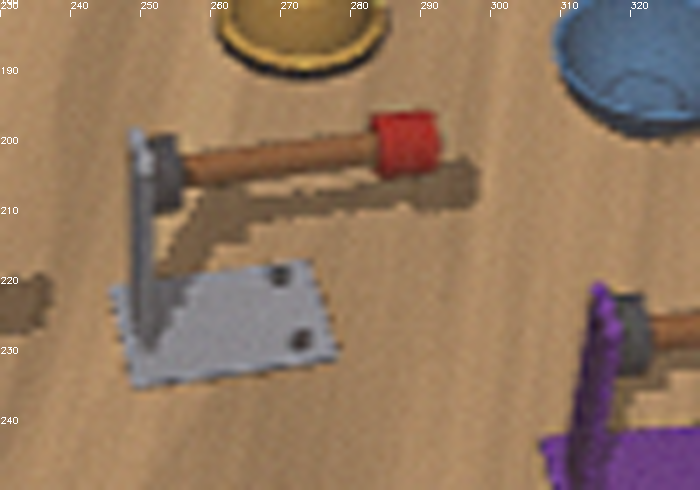

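```bash
cat >> h.py <<'E'
import pickle
from scipy.spatial.transform import Rotation as R
from scipy.optimize import least_squares
def load(f): return pickle.load(open('pics/'+f+'.pkl','rb'))
def ray(s,u,v,fish=False):
    f=s['image'].shape[0]/2/np.tan(np.radians(s['fov_y'])/2)
    x,y=(u-s['cx'])/f,(v-s['cy'])/f
    if fish:
        r=np.hypot(x,y); d=np.array([x/r*np.sin(r),-y/r*np.sin(r),-np.cos(r)]) if r>0 else np.array([0,0,-1.])
    else: d=np.array([x,-y,-1.])
    q=s['rotation']; d=R.from_quat([q[1],q[2],q[3],q[0]]).apply(d); return s['eye'],d/np.linalg.norm(d)
def onz(s,u,v,z,fish=False):
    e,d=ray(s,u,v,fish); return e+d*(z-e[2])/d[2]
def tri(*rs):
    A=0;b=0
    for e,d in rs: P=np.eye(3)-np.outer(d,d);A=A+P;b=b+P@e
    p=np.linalg.solve(A,b); return p,[round(float(np.linalg.norm((np.eye(3)-np.outer(d,d))@(p-e))),1) for e,d in rs]
E
python3 - <<'E'
from h import *
np.set_printoptions(precision=1,suppress=True)
a=load('scene0.png');b=load('side0.png')
pts={'plunger66':((221.3,156.3),(273.8,168.8),66),'capc95':((285.5,175),(288,200.6),95),'dot30':((181.3,111.3),(292.3,139.3),30),'tbase30':((192.2,104.7),(303.5,140.5),30),'tip':((194.2,92),(308.8,132),69.5)}
for k,(p,q,z) in pts.items(): print(k,tri(ray(a,*p),ray(b,*q)),onz(a,*p,z),onz(b,*q,z))
print('foot',np.array([onz(a,200+x/6,140+y/6,5) for x,y in [(417,347),(530,395),(458,555),(338,503)]]))
print('footside',np.array([onz(b,230+x/7,180+y/7,5) for x,y in [(110,287),(308,260),(338,355),(135,385)]]))
print('box',np.array([onz(a,165+x/6,85+y/6,30) for x,y in [(210,55),(345,170),(193,275),(57,150)]]))
print('boxside',np.array([onz(b,230+x/6,125+y/6,30) for x,y in [(367,68),(526,87),(510,192),(342,172)]]))
E
```

```text
plunger66 (array([ 545. , -116.2,   60.8]), [1.2, 1.2]) [ 548.2 -111.9   66. ] [ 543.6 -110.9   66. ]
capc95 (array([476.2,  66.9,  92.3]), [0.5, 0.5]) [478.1  68.4  95. ] [475.7  69.4  95. ]
dot30 (array([ 507.3, -363.4,   27.3]), [0.8, 0.8]) [ 509.2 -360.2   30. ] [ 506.7 -360.5   30. ]
tbase30 (array([ 463.6, -362.3,   28. ]), [1.2, 1.2]) [ 465.7 -359.1   30. ] [ 462.9 -361.    30. ]
tip (array([ 446.5, -363.5,   69.1]), [0.2, 0.2]) [ 446.5 -363.4   69.5] [ 446.6 -362.6   69.5]
foot [[518.5  53.9   5. ]
 [498.6 108.1   5. ]
 [579.9 141.8   5. ]
 [600.9  86.9   5. ]]
footside [[597.9  88.4   5. ]
 [515.1  54.5   5. ]
 [493.9 108.9   5. ]
 [575.6 142.9   5. ]]
box [[ 416.9 -379.5   30. ]
 [ 418.8 -262.1   30. ]
 [ 523.4 -260.4   30. ]
 [ 521.7 -379.8   30. ]]
boxside [[ 513.5 -381.    30. ]
 [ 409.1 -379.5   30. ]
 [ 411.5 -259.1   30. ]
 [ 515.  -259.2   30. ]]
```

```bash
python3 -m inch '[[[0,0.028,-0.017,0,3],[0,0.056,-0.034,0,7],[0,0.084,-0.051,0,11],[0,0.112,-0.068,0,15],[0,0.14,-0.085,0,19],[0,0.168,-0.102,0,24],[0,0.196,-0.119,0,24],[0,0.22,-0.136,0,24]]]'
cat >> h.py <<'E'
def delta(t,yaw=0):
    o=status.observe(); q=o['eef_rot']; r=R.from_quat([q[1],q[2],q[3],q[0]])
    print('pos',np.round(o['eef_pos'],1),'xaxis deg',np.round(np.degrees(np.arctan2(*r.as_matrix()[[1,0],0])),2),'zaxis',np.round(r.as_matrix()[:,2],3),'F',np.round(o['wrist_force'],2),'t',o['clock'])
    print('delta',np.round(r.inv().apply(np.array(t)-o['eef_pos']),1))
E
python3 - <<'E'
from h import *
s=snap('wrist','wrist1.png'); print(s['eye'],ray(s,s['cx'],s['cy'])[1]); delta([546,-112,110])
E
```

```text
clock: 0.82
eef_pos: [400.5, -355.0, 238.4]
eef_rot: [-0.001, 1.0, 0.0, -0.0]
wrist_force: [0.7, -0.7, 0.4]
opening: 0.003
[ 471.23500225 -355.37099258  372.52788242] [-0.28097371  0.0022036  -0.95971294]
pos [ 401.9 -350.6  238.3] xaxis deg 0.23 zaxis [ 0.001  0.007 -1.   ] F [ 0.94  3.6  -0.36] t 0.8667
delta [ 145.  -237.1  130. ]
```

View pics/wrist1.png

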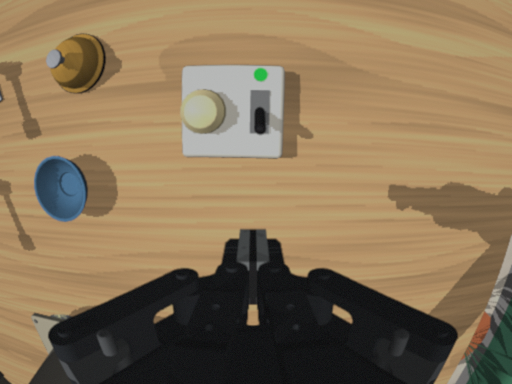

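The wrist view shows the night light from above (dot (261,74), toggle tip about (260,127), box corners (182,67)–(284,158)), the bell's plunger at (54,60), and the shut fingers.

Run:
```python
from h import *
np.set_printoptions(precision=1,suppress=True)
s=load('wrist1.png')
for n,u,v,z in [('dot',261,74,30),('tip',260.5,128,69.5),('tipbase',260,110,30),('c',182,67,30),('c',284,67,30),('c',283,158,30),('c',183,156,30),('plunger',54,60,66),('dometop',204,110,62)]:
    print(n,onz(s,u,v,z,True))
s=snap('wrist','wrist2.png'); print(s['eye']); delta([546,-112,110])
```

```text
dot [ 509.  -364.3   30. ]
tip [ 449.4 -362.8   69.5]
tipbase [ 467.4 -363.2   30. ]
c [ 519.9 -273.6   30. ]
c [ 517.7 -390.3   30. ]
c [ 411.6 -390.3   30. ]
c [ 414.6 -272.1   30. ]
plunger [ 544. -119.   66.]
dometop [ 468.5 -304.2   62. ]
[ 472.6 -351.3  372.6]
pos [ 400.8 -353.   238.3] xaxis deg 0.28 zaxis [-0.  0. -1.] F [-0.2  0.7 -0.4] t 0.9167
delta [ 146.4 -239.8  129.2]
```

View pics/wrist2.png

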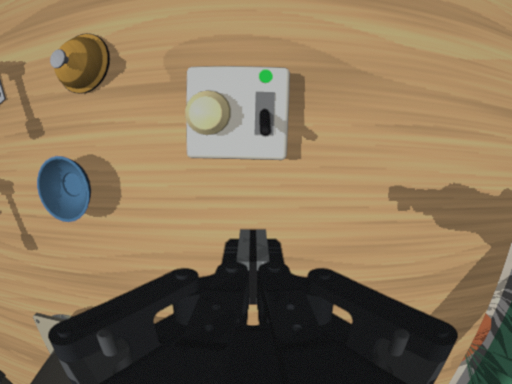

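Run:
```python
from h import *
np.set_printoptions(precision=1,suppress=True)
s=load('wrist2.png');a=load('scene0.png');b=load('side0.png')
for n,u,v,z in [('dot',265.5,76,30),('tip',265,129,69.5),('plunger',59,59,66)]: print(n,onz(s,u,v,z,True))
print(tri(ray(s,59,59,True),ray(a,221.3,156.3),ray(b,273.8,168.8)))
```

```text
dot [ 508.5 -363.6   30. ]
tip [ 450.2 -362.1   69.5]
plunger [ 544.8 -120.4   66. ]
(array([ 545.4, -116.3,   60.8]), [0.7, 1.1, 1.4])
```

```bash
python3 -m inch '[[[0,0.014,-0.034,0,0],[0,0.028,-0.068,0,0],[0,0.042,-0.102,0,0],[0,0.056,-0.136,0.01,0],[0,0.07,-0.17,0.02,0],[0,0.084,-0.204,0.03,0],[0,0.099,-0.237,0.048,0],[0,0.099,-0.237,0.048,0]]]'
python3 - <<'E'
from h import *
s=snap('wrist','t.png'); s=snap('wrist','wrist3.png'); print(s['eye']); delta([546,-116,90])
E
```

```text
clock: 1.58
eef_pos: [498.0, -110.3, 187.9]
eef_rot: [-0.004, 1.0, 0.005, -0.002]
wrist_force: [-0.4, -0.0, -1.2]
opening: -0.003
[ 569.1242279  -112.94379403  322.8588607 ]
pos [ 498.1 -114.5  190.1] xaxis deg 0.42 zaxis [-0.003  0.004 -1.   ] F [-0.16 -0.9   0.79] t 1.6833
delta [48.2  2.2 99.9]
```

View pics/wrist3.png

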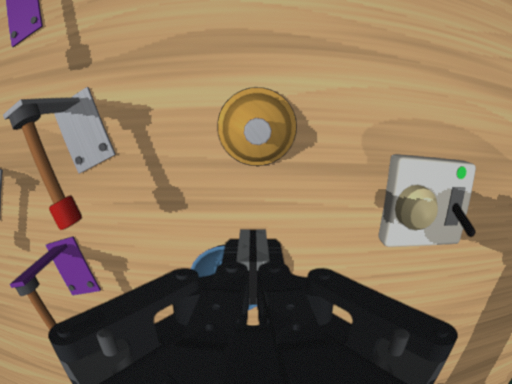

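The picture shows the bell with its plunger at (257.5,131), and the red cap at (65,212) left of it.

Run:
```python
from h import *
np.set_printoptions(precision=1,suppress=True)
s=load('wrist3.png');a=load('scene0.png');b=load('side0.png')
print(onz(s,257.5,131,66,True),onz(s,257,126,0,True), onz(s,65,212,95,True), onz(s,461,172,30,True),onz(s,257,235,0,True))
print(tri(ray(s,257.5,131,True),ray(a,221.3,156.3),ray(b,273.8,168.8)))
print(tri(ray(s,65,212,True),ray(a,285.5,175),ray(b,288,200.6)))
delta([545,-116,90])
```

```text
[ 546.9 -116.1   66. ] [ 546.7 -116.3    0. ] [478.9  66.4  95. ] [ 508.9 -363.4   30. ] [ 418.7 -117.9    0. ]
(array([ 545.5, -116.1,   60.9]), [1.0, 0.9, 1.6])
(array([477. ,  67.7,  93.1]), [1.1, 0.1, 1.2])
pos [ 498.1 -114.5  190.1] xaxis deg 0.42 zaxis [-0.  0. -1.] F [-0.2 -0.9  0.8] t 1.6833
delta [47.2  2.2 99.9]
```

```bash
python3 -m inch '[[[0,0.024,0.001,0.03,0],[0,0.048,0.002,0.06,0],[0,0.048,0.002,0.085,0],[0,0.048,0.002,0.1,0],[0,0.048,0.002,0.106,0],[0,0.048,0.002,0.106,0],[0,0.048,0.002,0.106,0],[0,0.048,0.002,0.106,0]]]'
python3 - <<'E'
from h import *
s=snap('wrist','wrist4.png'); snap('side','side4.png'); delta([546,-116,70])
im=cv2.imread('pics/side4.png')[120:220,220:350]; cv2.imwrite('pics/c5.png',cv2.resize(im,None,fx=6,fy=6,interpolation=2))
E
```

```text
clock: 2.35
eef_pos: [546.9, -117.0, 85.7]
eef_rot: [-0.001, 1.0, 0.003, -0.0]
wrist_force: [0.6, -0.6, 1.1]
opening: 0.003
pos [ 547.  -116.5   85.7] xaxis deg 0.39 zaxis [-0.     0.003 -1.   ] F [ 0.09 -0.51  1.23] t 2.45
delta [-1.  -0.5 15.7]
```

View pics/wrist4.png

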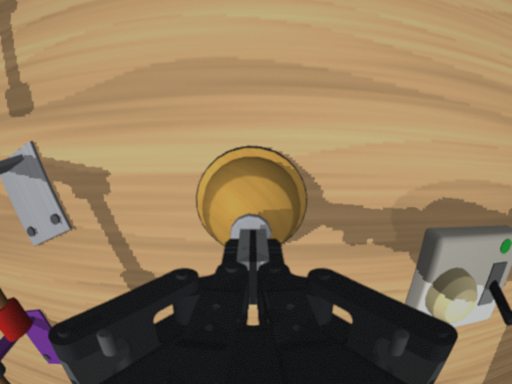

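View pics/c5.png

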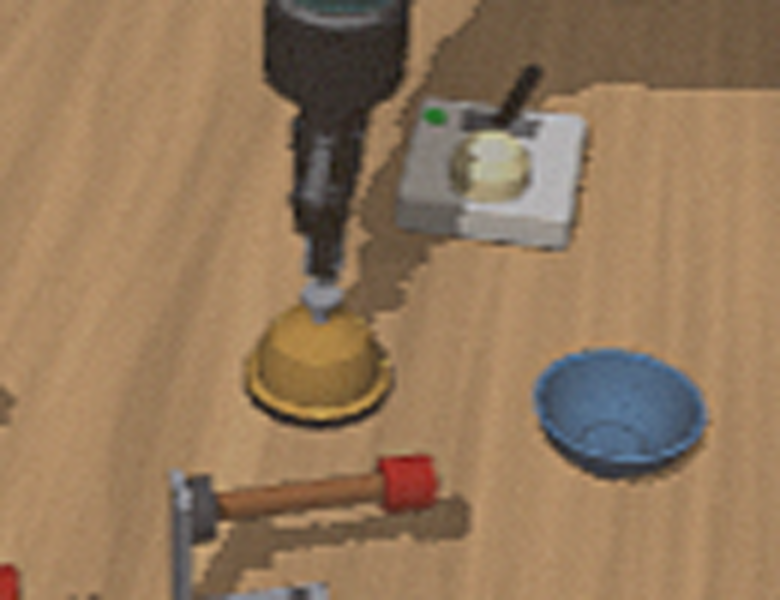

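Fingertips are centred above the plunger (wrist (250,225)), about 12 mm off. I'll step down while watching the force.

```bash
python3 -m inch '[[[0,-0.001,0,0.004,0],[0,-0.001,0,0.008,0],[0,-0.001,0,0.01,0],[0,-0.001,0,0.01,0],[0,-0.001,0,0.01,0]]]'; python3 -m inch '[[[0,0,0,0.002,0],[0,0,0,0.004,0],[0,0,0,0.004,0],[0,0,0,0.004,0]]]'; python3 -c "
from h import *
delta([546,-116,68])"
```

```text
clock: 2.87
eef_pos: [545.6, -116.3, 75.4]
eef_rot: [-0.002, 1.0, 0.003, -0.0]
wrist_force: [-0.3, 0.8, -0.8]
opening: 0.001
clock: 3.2
eef_pos: [545.9, -116.3, 71.5]
eef_rot: [-0.001, 1.0, 0.003, -0.0]
wrist_force: [0.4, 0.4, 2.3]
opening: 0.001
pos [ 545.9 -116.3   71.5] xaxis deg 0.4 zaxis [-0.     0.003 -1.   ] F [0.36 0.41 2.25] t 3.2
delta [ 0.1 -0.3  3.5]
```

```bash
python3 -m inch '[[[0,0,0,0.002,0],[0,0,0,0.004,0],[0,0,0,0.005,0],[0,0,0,0.005,0],[0,0,0,0.005,0]]]'
python3 - <<'E'
from h import *
s=snap('side','side5.png'); delta([546,-116,67]); snap('scene','scene5.png')
im=cv2.imread('pics/side5.png')[150:200,240:310]; im2=cv2.imread('pics/scene5.png')[130:190,190:250]; cv2.imwrite('pics/c6.png',np.hstack([cv2.resize(im,(400,400),interpolation=2),cv2.resize(im2,(400,400),interpolation=2)]))
for i in range(3): delta([546,-116,67]);snap('wrist','t.png')
E
```

```text
clock: 3.62
eef_pos: [546.0, -116.4, 66.7]
eef_rot: [-0.001, 1.0, 0.003, -0.0]
wrist_force: [-0.2, 0.5, 3.4]
opening: -0.003
pos [ 546.1 -116.4   66.7] xaxis deg 0.4 zaxis [-0.     0.003 -1.   ] F [-0.18 -0.16  4.39] t 3.6667
delta [-0.1 -0.4 -0.3]
pos [ 546.1 -116.4   66.7] xaxis deg 0.4 zaxis [-0.     0.003 -1.   ] F [-0.12 -0.4   3.96] t 3.7167
delta [-0.1 -0.4 -0.3]
pos [ 546.  -116.4   66.7] xaxis deg 0.4 zaxis [-0.     0.003 -1.   ] F [-0.87 -0.52  4.36] t 3.7667
delta [-0.  -0.4 -0.3]
pos [ 546.1 -116.4   66.7] xaxis deg 0.4 zaxis [-0.     0.003 -1.   ] F [-0.58  0.87  3.12] t 3.8167
delta [-0.  -0.4 -0.3]
```

View pics/c6.png

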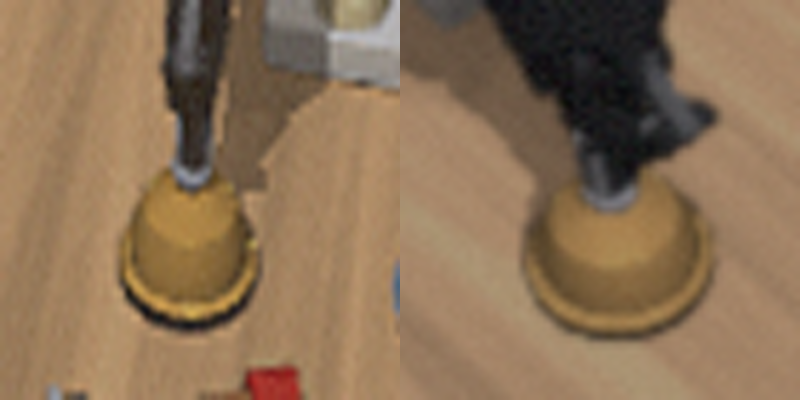

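Both views show the plunger sunk into the dome, with about 4 N, i.e. roughly 7 mm down, so it rang. I'll go straight up and over to the cap.

```bash
python3 -m inch '[[[0,0,0,-0.01,0],[0,0,0,-0.03,0],[0,0,0,-0.06,0],[0,0,0,-0.09,0],[0,0,0,-0.09,0],[0,0,0,-0.09,0],[0,0,0,-0.09,0]]]'
python3 - <<'E'
from h import *
s=snap('wrist','wrist6.png'); snap('side','side6.png');delta([478,67.5,156])
im=cv2.imread('pics/side6.png')[150:200,240:310]; im2=cv2.imread('pics/wrist6.png'); cv2.imwrite('pics/c7.png',np.hstack([cv2.resize(im,(300,384),interpolation=2),cv2.resize(im2,(450,384))]))
E
```

```text
clock: 4.45
eef_pos: [545.5, -116.5, 156.4]
eef_rot: [-0.002, 1.0, 0.003, -0.0]
wrist_force: [-0.6, 0.1, 0.1]
opening: -0.0
pos [ 544.7 -116.2  155.1] xaxis deg 0.4 zaxis [-0.003  0.004 -1.   ] F [-0.08  0.73 -0.67] t 4.55
delta [-6.540e+01 -1.841e+02  1.000e-01]
```

View pics/c7.png

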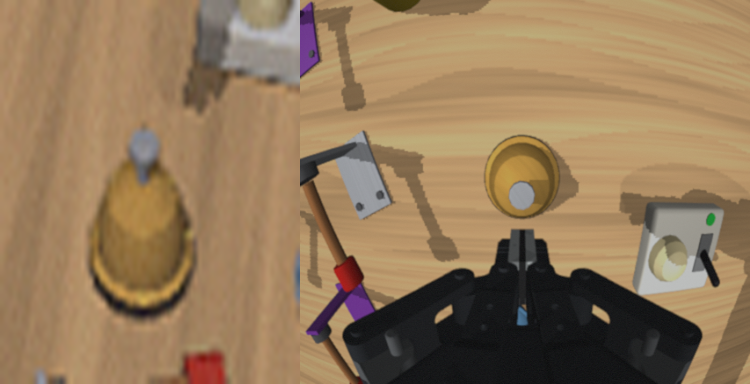

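```bash
python3 -m inch '[[[0,-0.013,-0.037,0,0],[0,-0.026,-0.074,0,0],[0,-0.039,-0.11,0,0],[0,-0.053,-0.147,0,0],[0,-0.066,-0.184,0.005,0],[0,-0.066,-0.184,0.015,0],[0,-0.066,-0.184,0.02,0],[0,-0.066,-0.184,0.02,0]]]'
python3 - <<'E'
from h import *
snap('wrist','wrist7.png'); snap('side','side7.png');snap('scene','scene7.png');delta([478,67.5,122])
im=cv2.imread('pics/side7.png')[160:240,230:330]; im2=cv2.imread('pics/wrist7.png');im3=cv2.imread('pics/scene7.png')[140:230,240:330]; cv2.imwrite('pics/c8.png',np.hstack([cv2.resize(im,(400,300),interpolation=2),cv2.resize(im3,(350,300),interpolation=2)]))
E
```

```text
clock: 5.22
eef_pos: [475.4, 67.4, 133.8]
eef_rot: [-0.002, 1.0, 0.004, -0.004]
wrist_force: [-0.0, 0.0, 0.9]
opening: 0.004
pos [477.8  66.4 135.8] xaxis deg 0.28 zaxis [-0.004  0.004 -1.   ] F [ 0.07 -0.29 -0.36] t 5.3667
delta [ 0.3 -1.1 13.8]
```

View pics/c8.png

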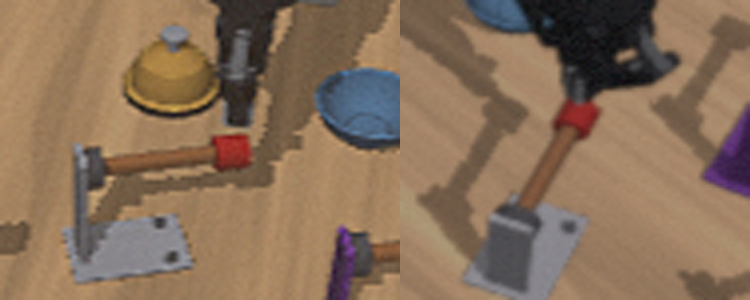

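View pics/wrist7.png

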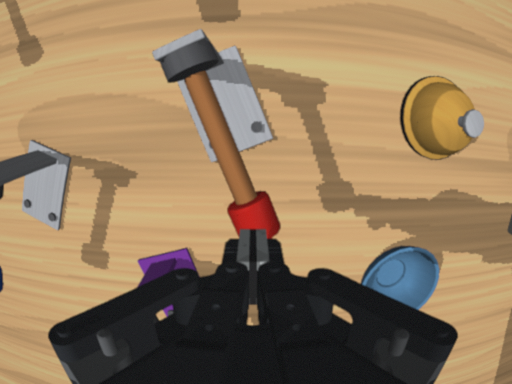

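Fingertips stand over the cap in all views ((253,235) in the wrist picture), about 19 mm above it. I'll descend.

```bash
python3 -m inch '[[[0,0,-0.001,0.006,0],[0,0,-0.001,0.012,0],[0,0,-0.001,0.015,0],[0,0,-0.001,0.015,0],[0,0,-0.001,0.015,0]]]'; python3 -m inch '[[[0,0,0,0.003,0],[0,0,0,0.006,0],[0,0,0,0.007,0],[0,0,0,0.007,0],[0,0,0,0.007,0]]]'; python3 -c "
from h import *
delta([478,67.5,110]);snap('wrist','t.png');delta([478,67.5,110])"
```

```text
clock: 5.78
eef_pos: [477.4, 67.2, 120.4]
eef_rot: [-0.002, 1.0, 0.002, -0.002]
wrist_force: [0.0, 0.5, -0.8]
opening: -0.002
clock: 6.2
eef_pos: [477.6, 67.0, 113.6]
eef_rot: [-0.002, 1.0, 0.002, -0.002]
wrist_force: [-0.3, -0.1, 1.6]
opening: -0.004
pos [477.6  67.  113.6] xaxis deg 0.25 zaxis [-0.004  0.003 -1.   ] F [-0.3  -0.13  1.62] t 6.2
delta [ 0.4 -0.5  3.6]
pos [477.7  67.  113.7] xaxis deg 0.25 zaxis [-0.004  0.003 -1.   ] F [ 0.87 -1.11  1.78] t 6.25
delta [ 0.4 -0.4  3.7]
```

```bash
python3 -m inch '[[[0,0,0,0.003,0],[0,0,0,0.005,0],[0,0,0,0.005,0],[0,0,0,0.005,0]]]'; python3 -c "
from h import *
snap('side','side8.png');delta([478,67.5,110]);snap('wrist','t.png');delta([478,67.5,110])
im=cv2.imread('pics/side8.png')[160:240,230:330];cv2.imwrite('pics/c9.png',cv2.resize(im,(600,480),interpolation=2))"
```

```text
clock: 6.58
eef_pos: [477.6, 67.0, 108.7]
eef_rot: [-0.002, 1.0, 0.002, -0.002]
wrist_force: [-1.3, -0.7, 4.4]
opening: -0.004
pos [477.6  67.  108.8] xaxis deg 0.25 zaxis [-0.004  0.003 -1.   ] F [-1.51 -1.08  4.79] t 6.6333
delta [ 0.4 -0.5 -1.2]
pos [477.6  67.  108.8] xaxis deg 0.25 zaxis [-0.004  0.003 -1.   ] F [-0.94 -2.08  3.45] t 6.6833
delta [ 0.4 -0.5 -1.2]
```

View pics/c9.png

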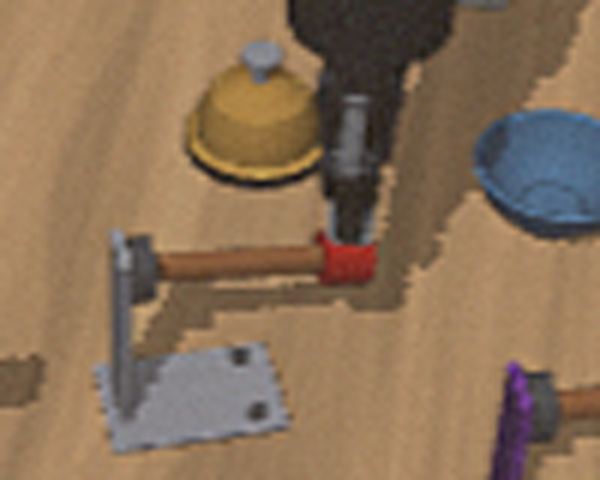

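The side picture shows the cap pressed under the fingertips, at about 4 N and an 8 mm dip. I'll lift off and go to the toggle's off side.

```bash
python3 -m inch '[[[0,0,0,-0.01,0],[0,0,0,-0.03,0],[0,0,0,-0.06,0],[0,0,0,-0.06,0],[0,0,0,-0.06,0],[0,0,0,-0.06,0]]]'
python3 - <<'E'
from h import *
snap('wrist','wrist9.png');snap('side','side9.png');delta([405,-363,168])
im=cv2.imread('pics/side9.png')[160:240,230:330];cv2.imwrite('pics/c10.png',cv2.resize(im,(600,480),interpolation=2))
E
```

```text
clock: 7.18
eef_pos: [477.7, 67.0, 168.8]
eef_rot: [-0.002, 1.0, 0.002, -0.002]
wrist_force: [-0.6, 0.6, -0.5]
opening: -0.003
pos [476.7  67.  167.7] xaxis deg 0.25 zaxis [-0.007  0.003 -1.   ] F [-0.04  0.82  0.42] t 7.2833
delta [-73.6 429.6  -1.3]
```

View pics/c10.png

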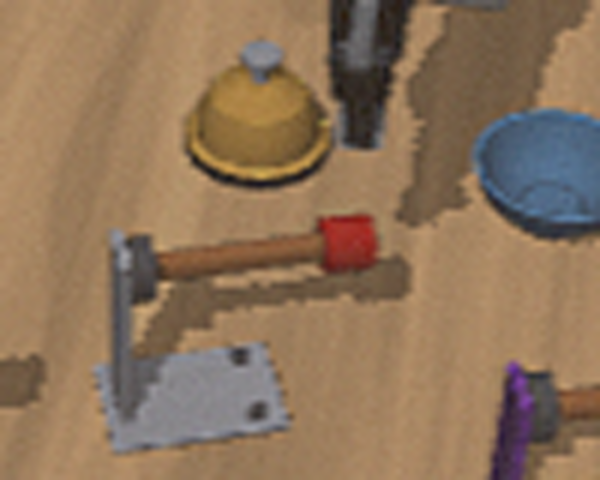

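The cap has sprung back. Now I'll travel to the night light.

```bash
python3 -m inch '[[[0,-0.006,0.036,0,0],[0,-0.012,0.072,0,0],[0,-0.018,0.108,0,0],[0,-0.024,0.144,0,0],[0,-0.03,0.18,0,0],[0,-0.036,0.216,0,0],[0,-0.042,0.252,0,0],[0,-0.048,0.285,0,0]]]'; python3 -c "
from h import *
delta([405,-363,168])"
```

```text
clock: 7.95
eef_pos: [428.6, -219.6, 165.8]
eef_rot: [-0.002, 1.0, 0.002, -0.004]
wrist_force: [1.0, -0.0, 0.5]
opening: 0.003
pos [ 428.6 -219.6  165.8] xaxis deg 0.22 zaxis [-0.008  0.005 -1.   ] F [ 1.01 -0.01  0.53] t 7.95
delta [-24.2 143.3  -2.6]
```

```bash
python3 -m inch '[[[0,-0.006,0.036,0,0],[0,-0.012,0.072,0,0],[0,-0.018,0.108,0,0],[0,-0.024,0.143,0,0],[0,-0.024,0.143,0,0],[0,-0.024,0.143,0,0],[0,-0.024,0.143,0,0]]]'
python3 - <<'E'
from h import *
np.set_printoptions(precision=1,suppress=True)
snap('wrist','wrist10.png');delta([408,-363,58])
E
```

```text
clock: 8.53
eef_pos: [404.4, -361.7, 164.1]
eef_rot: [-0.004, 1.0, 0.002, -0.005]
wrist_force: [0.5, 1.2, -0.3]
opening: -0.005
pos [ 404.6 -361.2  164.3] xaxis deg 0.25 zaxis [-0.  0. -1.] F [-0.5 -0.1  0.1] t 8.5833
delta [  4.4   2.6 106.2]
```

View pics/wrist10.png

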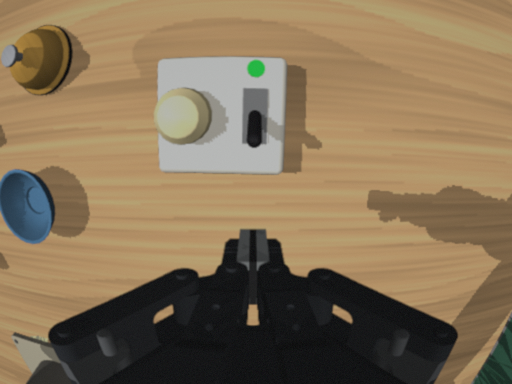

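```bash
python3 -c "
from h import *
np.set_printoptions(precision=1,suppress=True)
s=load('wrist10.png');print(onz(s,255,140,69.5,True),onz(s,256.5,68,30,True),onz(s,159,60,30,True),onz(s,285,172,30,True))"
python3 -m inch '[[[0,0.001,0.001,0.03,0],[0,0.002,0.001,0.06,0],[0,0.002,0.002,0.085,0],[0,0.002,0.002,0.1,0],[0,0.002,0.002,0.105,0],[0,0.002,0.002,0.105,0],[0,0.002,0.002,0.105,0]]]'
python3 - <<'E'
from h import *
np.set_printoptions(precision=1,suppress=True)
snap('wrist','wrist11.png');snap('scene','scene11.png');snap('side','side11.png');delta([430,-363,58])
im=cv2.imread('pics/side11.png')[110:170,270:350];im2=cv2.imread('pics/scene11.png')[70:140,160:230];cv2.imwrite('pics/c11.png',np.hstack([cv2.resize(im,(400,300),interpolation=2),cv2.resize(im2,(300,300),interpolation=2)]))
E
```

```text
[ 448.5 -362.9   69.5] [ 508.8 -364.    30. ] [ 520.  -275.2   30. ] [ 414.2 -390.8   30. ]
clock: 9.17
eef_pos: [406.0, -361.7, 59.7]
eef_rot: [-0.003, 1.0, 0.003, -0.005]
wrist_force: [-0.4, -0.9, 1.2]
opening: -0.001
pos [ 406.7 -363.2   60.9] xaxis deg 0.28 zaxis [-0.  0. -1.] F [0.1 0.8 0.4] t 9.3167
delta [23.4 -0.1  2.7]
```

View pics/c11.png

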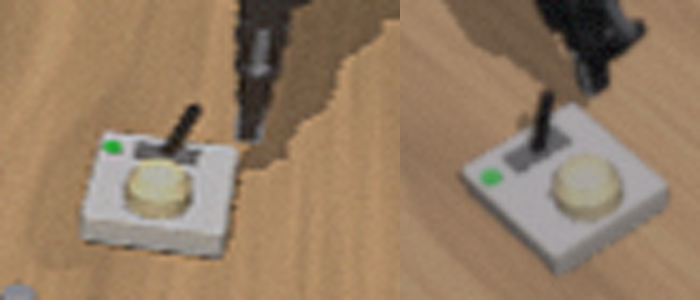

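View pics/wrist11.png

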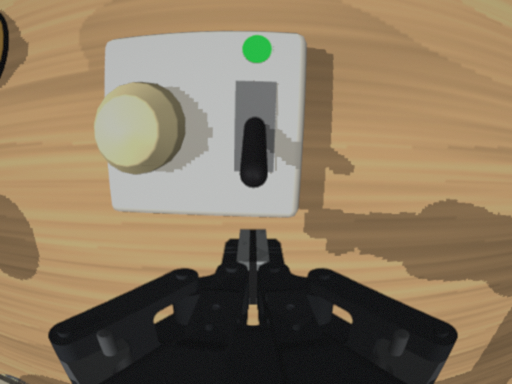

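Finger and toggle are in line (toggle tip at (253,178) in the wrist picture, fingers at x=253). Now I'll push along +x in steps.

```bash
python3 -m inch '[[[0,0.008,0,0,0],[0,0.016,0,0,0],[0,0.023,0,0.001,0],[0,0.023,0,0.001,0],[0,0.023,0,0.001,0]]]';python3 -m inch '[[[0,0.004,0,0,0],[0,0.008,0,0,0],[0,0.012,0,0,0],[0,0.016,0,0,0],[0,0.02,0,0,0],[0,0.02,0,0,0],[0,0.02,0,0,0]]]'
python3 - <<'E'
from h import *
np.set_printoptions(precision=1,suppress=True)
snap('wrist','wrist12.png');delta([461,-363,60])
E
```

```text
clock: 9.73
eef_pos: [430.4, -363.2, 59.7]
eef_rot: [-0.002, 1.0, 0.003, -0.004]
wrist_force: [-0.0, 0.2, -0.2]
opening: 0.003
clock: 10.32
eef_pos: [451.0, -363.1, 59.6]
eef_rot: [-0.002, 1.0, 0.003, -0.003]
wrist_force: [-0.4, 0.1, 0.9]
opening: 0.001
pos [ 450.9 -363.1   59.6] xaxis deg 0.34 zaxis [-0.  0. -1.] F [-0.1 -0.   0.7] t 10.3667
delta [10.1 -0.1 -0.5]
```

View pics/wrist12.png

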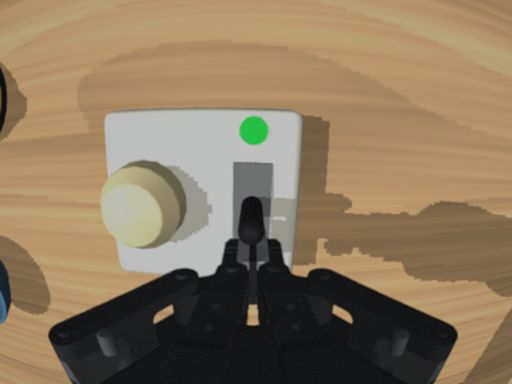

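```bash
python3 -m inch '[[[0,0.003,0,0,0],[0,0.006,0,0,0],[0,0.009,0,0,0]]]'; python3 -c "
from h import *
delta([461,-363,60])"; python3 -m inch '[[[0,0.001,0,0,0],[0,0.002,0,0,0],[0,0.003,0,0,0]]]'
python3 - <<'E'
from h import *
snap('wrist','wrist13.png');delta([461,-363,60]);snap('side','side13.png');snap('scene','scene13.png')
im=cv2.imread('pics/side13.png')[110:170,270:350];im2=cv2.imread('pics/scene13.png')[70:140,160:230];cv2.imwrite('pics/c13.png',np.hstack([cv2.resize(im,(400,300),interpolation=2),cv2.resize(im2,(300,300),interpolation=2)]))
E
```

```text
clock: 10.62
eef_pos: [459.7, -363.1, 59.5]
eef_rot: [-0.002, 1.0, 0.003, -0.004]
wrist_force: [-3.2, 0.1, 0.5]
opening: 0.001
pos [ 459.7 -363.1   59.5] xaxis deg 0.32 zaxis [-0.008  0.004 -1.   ] F [-3.2   0.14  0.52] t 10.6167
delta [ 1.3 -0.1 -0.5]
clock: 10.87
eef_pos: [462.4, -363.1, 59.2]
eef_rot: [-0.002, 1.0, 0.003, -0.004]
wrist_force: [-3.6, -0.6, -0.3]
opening: -0.001
pos [ 462.3 -363.    59.2] xaxis deg 0.32 zaxis [-0.009  0.004 -1.   ] F [-1.56  0.01  0.89] t 10.9167
delta [-1.3 -0.  -0.8]
```

View pics/c13.png

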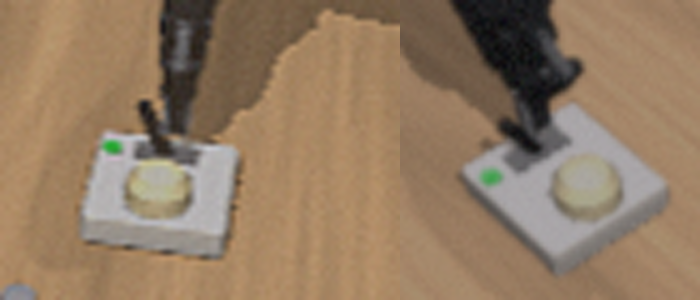

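View pics/wrist13.png

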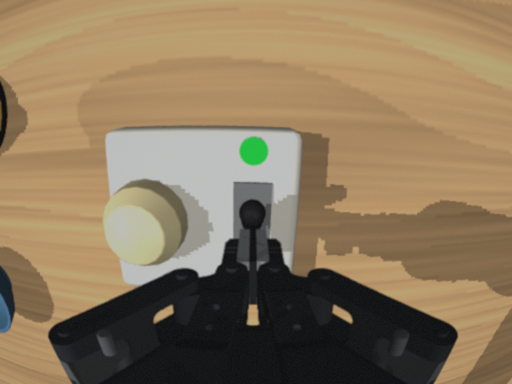

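```bash
python3 -c "
from h import *
s=load('wrist13.png');print(onz(s,252,213,69.5,True),onz(s,252,213,73,True))"; python3 -m inch '[[[0,0.001,0,0,0],[0,0.002,0,0,0],[0,0.003,0,0,0]]]';python3 -m inch '[[[0,0.001,0,0,0],[0,0.002,0,0,0]]]'; python3 -c "
from h import *
s=snap('wrist','wrist14.png');delta([468,-363,60])"
```

```text
[ 487.06762856 -362.84504378   69.5       ] [ 488.40796763 -362.86017437   73.        ]
clock: 11.27
eef_pos: [462.8, -363.0, 58.9]
eef_rot: [-0.002, 1.0, 0.002, -0.007]
wrist_force: [-9.3, -0.8, 3.9]
opening: 0.0
clock: 11.43
eef_pos: [462.8, -363.0, 58.9]
eef_rot: [-0.002, 1.0, 0.002, -0.009]
wrist_force: [-8.3, -1.6, 4.8]
opening: 0.0
pos [ 462.8 -363.    59. ] xaxis deg 0.22 zaxis [-0.019  0.003 -1.   ] F [-7.26 -1.1   3.73] t 11.4833
delta [ 5.2  0.  -1.1]
```

View pics/wrist14.png

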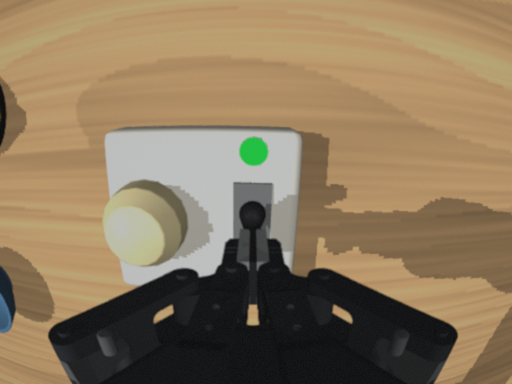

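At the stop: the force rose to about 8 N, x stays at 462.8 and the tip is near x=487. I'll back off the way I came, then lift clear.

```bash
python3 -m inch '[[[0,-0.01,0,0,0],[0,-0.025,0,0,0],[0,-0.04,0,0,0],[0,-0.05,0,-0.02,0],[0,-0.055,0,-0.06,0],[0,-0.055,0,-0.1,0],[0,-0.055,0,-0.1,0],[0,-0.055,0,-0.1,0]]]'
python3 - <<'E'
from h import *
snap('wrist','t.png');snap('wrist','wrist15.png');delta([461,-363,60]);snap('side','side15.png');snap('scene','scene15.png')
im=cv2.imread('pics/side15.png')[110:170,270:350];im2=cv2.imread('pics/scene15.png')[70:140,160:230];cv2.imwrite('pics/c15.png',np.hstack([cv2.resize(im,(400,300),interpolation=2),cv2.resize(im2,(300,300),interpolation=2)]))
E
```

```text
clock: 12.15
eef_pos: [412.2, -365.8, 163.8]
eef_rot: [0.001, 1.0, 0.002, -0.006]
wrist_force: [-1.1, 0.3, -0.6]
opening: 0.0
pos [ 409.9 -363.4  159.9] xaxis deg 0.23 zaxis [-0.018  0.003 -1.   ] F [-0.48 -0.07 -0.7 ] t 12.25
delta [52.8  0.2 99. ]
```

View pics/c15.png

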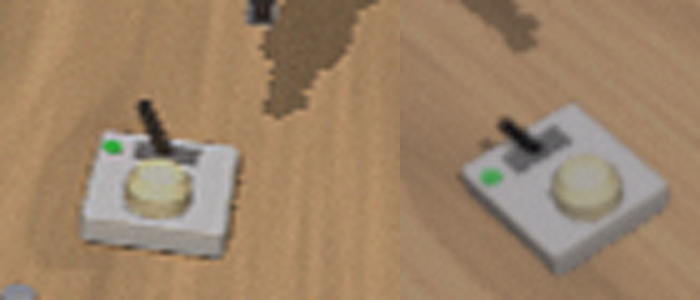

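View pics/wrist15.png

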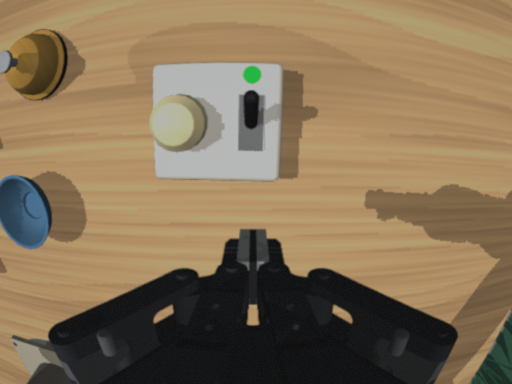

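View pics/side15.png

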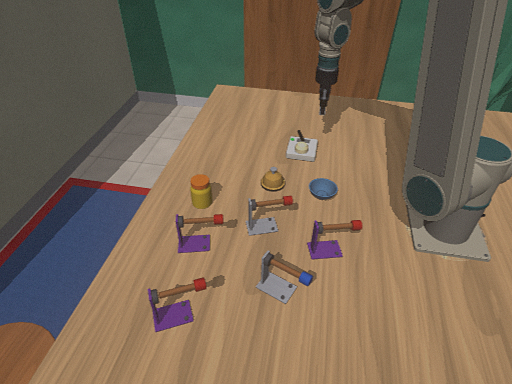

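Run:
```python
from h import *
a=load('scene15.png');b=load('side15.png');w=load('wrist15.png')
print(tri(ray(a,184.7,99),ray(b,299.2,131)), onz(w,251,97,69.5,True))
print(tri(ray(w,251,97,True),ray(a,184.7,99),ray(b,299.2,131)))
```

```text
(array([ 484.43271093, -364.09599762,   66.62613395]), [1.8, 1.8]) [ 487.65156321 -362.98613071   69.5       ]
(array([ 485.72965317, -362.81629588,   67.76534518]), [2.0, 1.4, 2.6])
```

```bash
python3 -c "
from h import *
print(bot.hand_in())"
```

```text
the job is handed in; nothing more can be done
None
```

I rang the bell, tapped the red cap and switched the toggle on, in that order, and handed the job in at about 12.3 s on the robot's clock. `hand_in` gives no verdict, so the result rests on my own checks.

- **Bell:** I pressed the plunger about 7 mm down with about 4 N. By the force and travel it rang, and it was back up in the picture after I lifted off.
- **Red cap:** I tapped it from above, dipping it about 8 mm with about 4 N. It had sprung back in the later picture.
- **Toggle:** I pushed it to its end stop, where the force rose from about 3 N to 7–9 N and the arm stopped moving. After I backed away it still leans towards the green dot.
- **Bystanders:** the last side picture shows the bell, blue-capped perch, bowl and canister where they stood at first. The gripper is clear of everything.

**Disagreements:**
- **Toggle tip:** the last toggle-tip measurement was x = 484–488 mm, depending on the camera, against about 488 expected. The tip measured 2–5 mm too far in at the off end as well.
- **Box centre:** the first estimate of the night light's box centre in y was about 11 mm off, because I misread the box edges. The wrist camera corrected it before the push.

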